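# Settle the shaker's drive drum heavy side down on the roller stand

### The job

Check the balance of the shaker's drive drum, the one with the dark weights screwed to its end faces: take it from its rest, lower its shaft onto the four rollers of the balancing stand with the drum midway between them, and let go. Let it turn by itself until it has come to rest with its heavy side down, and leave the plain grooved pulley alone.

Things in the scene. Friction and masses are not known exactly. Their poses are not given: they have to be found in the camera images.
- drum: drive drum, loose: smooth light-metal cylinder, 60 mm diameter, 36 mm long, on a steel shaft 12 mm thick, 140 mm long. Dark segment-shaped weights, 8 mm thick, on one side of both end faces make that side heavy. 0.6 kg. Origin: drum centre on the shaft axis, 50 mm up at the start. x along the shaft (level), -z to the heavy side. Grip the 60 mm rim from above, one finger each side of the shaft
- rest_a: the low grey rest, fixed, on which the drum lies at the start, heavy side turned sideways: base plate 64 mm along x (the shaft's line) by 60 mm, 6 mm high, and two rubber rails along x under the drum, their tops 24 mm above the table, within 21 mm of the shaft's line. Origin: centre of its underside on the table
- pulley: plain belt pulley with two V grooves and no weights, 60 mm diameter, 36 mm long, on a 12 x 140 mm shaft, loose on a second rest like the drum's; stays there. Origin: its centre on the shaft axis, 50 mm up; x along the shaft
- stand_rest (a point): place of the drum's centre on the fixed balancing stand, 62 mm above the table; x along the shaft's line, z up. At 46 mm to each side along x is a pair of free-turning rollers (30 mm diameter, 10 mm wide, 34 mm apart across x, tops 3 mm above this point); the shaft lies in their dip, either way round. 82 mm free between the pairs; base 8 mm high. The drum swings 2 s and may rest 8 degrees off

How it is judged:
By the outcome, as a careful person would: the job done as asked, in the order asked, and still so for the second after the job is handed in, with the robot touching nothing.
It also fails if it takes over 42 s, if anything falls off the work surface, if the arm or the gripper's body presses on something with over 40 N, if the wrist force passes 120 N, or if a joint passes its speed limit or range.

### The arm

A 6-joint arm with a two-finger parallel gripper is mounted at the origin on a cart in front of the work surface, level with it; the furniture and walls round the work are solid. World frame = base frame: x ahead of the robot, y to its left, z up, the work surface at z = 0. Lengths are in m, angles in degrees, forces in N, time in s.
With the tool pointing down it reaches from about 0.425 to 0.95 m from the base axis. Payload 3.5 kg.
Tool frame: the origin (TCP) lies midway between the tips of the shut fingers; the grasp point (between the pads) lies 19 mm behind it; z points along the fingers, y is the direction in which the jaws open and shut (so a half turn about z gives the same grasp; the last joint's range is limited). The gripper opens to 85 mm and grips with 20 to 120 N. Pads are 22 mm wide; open, the fingers measure 114 mm over their backs; the gripper's body (76 mm by 85 mm) begins 54 mm behind the grasp point. The pads swing forward as they close: fully open they stand 13 mm farther back than shut.
Start: joints at [-71.906, 16.404, 90.338, -0, 73.258, -8.594], TCP at [0.303, -0.603, 0.231] pointing down, gripper open.
Joint ranges: [-158.93, 158.93], [-51.34, 127.21], [12.03, 142.37], [-87.48, 267.48], [13.55, 161.25], [-162.69, 162.69]. Speed limits (degrees/s): [159.86, 159.86, 180, 180, 180, 180].

### API

Orientations are given as a 3x3 rotation matrix whose columns are the frame's x, y, z axes.
In Python, from station import manip gives the robot as it stands.
- The arm moves only by the tool play_rows, never from a script. Its argument "steps" is a list of rows, each an object of numbers: "x", "y", "z": the shift along the tool's x, y, z in cm; "wx", "wy", "wz": the turn, a rotation vector about the tool's x, y, z in rad. A call has 1 to 5 rows; each row is the pose to reach, as a shift and turn from the pose measured when the call began, along the tool's axes at that moment; what a row does not reach only later rows make up. A row lasts 1/10 s, in which the tool goes at most 50 mm and 8.59 degrees, less where a joint would pass 70% of its speed; a pose out of reach is approached as far as the arm can. A call with a gripper value outside its range is refused whole. "gripper" is the closure, from -1 (fully open) to 1 (shut), set as the call begins (left out, the last holds). The fingers move at their own pace and stop on an object; "squeeze" is the grip in N (left out, the last holds). Time passes only in rows, so rows that repeat a pose let the fingers close. It gives the time, the measured TCP pose, the force and the opening at its end, in the units of the state.
- manip.read_state(): the state, without advancing time (a new reading comes with each control period).
- manip.snapshot(name): name is "scene" or "top" or "wrist"; returns (picture, depth): 420x560x3 uint8, red, green, blue; 420x560 float32, m along the optical axis (not along the pixel's ray), 0 where there is no reading.
- manip.camera_model(name): a dict with "intrinsics" (3x3 intrinsics, pixels), "rvec" (rotation vector, rad) and "tvec" (3), from world to camera coordinates, as OpenCV has them. Camera axes: x right, y down, z forward; pixel columns grow to the right and rows downward; lengths in m; the calibration is good to about 2 mm. The wrist camera is an equidistant fisheye: a pixel r from the principal point sees the ray r / f radians off the axis. A picture is of the moment at which its call begins: read the wrist's pose just before it. camera_model takes no time and is no camera call; for the wrist camera it gives the pose at the moment of the call.
- manip.finish_job(): hands the job in, once; it reports no verdict.
Trained networks look in the newest picture that a camera, given by its name, has taken for a name from the list of things; names that differ only in an ending like _2 or _b are one class to them, and where a whole thing is asked for, a point or a joint stands for the part that bears it (a point fixed in the world has none). Each returns a list of dicts, best first, with "score" (0 to 1); they miss things now and then, are a little off and sometimes report something else, mostly with a low value. They report only what shows in the picture. A call takes as long as a camera call.
- manip.trace(camera, name): "mask" (420x560 bool, what is visible of it) and "xy" ([column, row] in pixels, amid what is visible of it).
The state is a dict: "time": time; "joint_pos": joint angles; "dq": joint speeds; "joint_torque": joint torques, N m; "position": TCP position; "orientation": TCP orientation; "force": force on the tool from outside, world axes, zero at the start; "wrist_torque": the same for the moment, N m; "grip_width": finger opening in m.
Only numpy, scipy, OpenCV 4.12 (cv2) and the standard library are available. Lean on these libraries where they do the work, as an engineer would, in place of code of your own. Each camera call takes 0.05 s, during which the arm holds its last target.

## Working session

There is one attempt and no reset: what is moved stays moved. The work goes in short steps, Python scripts to look and compute and a tool call to move; the robot and the scene stay as the last step left them, time stands still between calls to the robot, and variables do not carry over. Pictures are saved under pics/ and viewed, and the job is handed in when it is done.

Besides the shell and the picture viewer there is one more tool, called after "Emit:" by a JSON object that holds its "api" and its "payload", one argument or row to a line. play_rows: Moves the arm, as the interface text tells. Its arguments: {"type":"object","properties":{"steps":{"type":"array"},"gripper":{"type":"number"},"squeeze":{"type":"number"}},"required":["steps"]}

```bash
ls; mkdir -p pics; cat > h.py <<'E'
import numpy as np, cv2
from station import manip
def save(name,img): cv2.imwrite('pics/'+name, cv2.cvtColor(img,cv2.COLOR_RGB2BGR))
def world(cam,model,depth,mask=None):
    K=np.array(model['intrinsics']);R=cv2.Rodrigues(np.array(model['rvec'],float))[0];t=np.array(model['tvec'],float).ravel()
    v,u=np.nonzero((depth>0) if mask is None else (mask&(depth>0)))
    d=depth[v,u].astype(float)
    x=(u-K[0,2])/K[0,0];y=(v-K[1,2])/K[1,1]
    if cam=='wrist':
        r=np.hypot(x,y);s=np.where(r>1e-9,np.tan(r)/np.maximum(r,1e-9),1);x=x*s;y=y*s
    P=np.c_[x*d,y*d,d]
    return (P-t)@R,u,v
E
python3 - <<'E'
from h import *
s=manip.read_state(); print({k:np.round(v,3).tolist() for k,v in s.items()})
for c in ('scene','top'):
    p,d=manip.snapshot(c); save(c+'0.png',p); m=manip.camera_model(c); print(c,m); np.savez(c+'0.npz',p=p,d=d)
    for n in ('drum','pulley','rest_a','stand_rest'):
        for r in manip.trace(c,n):
            print(c,n,round(r['score'],2),r['xy'],r['mask'].sum())
            W,u,v=world(c,m,d,r['mask']); print('   med',np.round(np.median(W,0),3),np.round(np.percentile(W,[3,97],axis=0),3).tolist())
E
```

```text
pics
{'time': 0.0, 'joint_pos': [-71.905, 16.456, 90.423, -0.001, 73.259, -8.595], 'dq': [0.025, -0.024, -0.018, 0.004, 0.039, 0.082], 'joint_torque': [-0.0, -40.599, -29.262, -0.0, 0.006, 0.0], 'position': [0.303, -0.602, 0.23], 'orientation': [[0.893, 0.449, -0.001], [0.449, -0.893, 0.002], [0.0, -0.002, -1.0]], 'force': [0.185, 0.906, -0.245], 'wrist_torque': [-0.009, 0.0, -0.015], 'grip_width': 0.086}
scene {'intrinsics': array([[435.46058424,   0.        , 277.97081199],
       [  0.        , 435.46058424, 207.34654961],
       [  0.        ,   0.        ,   1.        ]]), 'rvec': array([ 0.60245357, -2.45723116,  1.39456095]), 'tvec': array([0.42611018, 0.19745906, 0.84025473])}
scene drum 0.78 [280.8, 221.5] 783
   med [ 0.472 -0.008  0.055] [[0.421, -0.086, -0.001], [0.543, 0.009, 0.078]]
scene rest_a 0.64 [286.1, 239.6] 332
   med [ 0.464 -0.003  0.007] [[0.448, -0.038, 0.001], [0.508, 0.01, 0.022]]
scene rest_a 0.5 [281.6, 221.9] 788
   med [ 0.473 -0.008  0.055] [[0.421, -0.093, -0.001], [0.547, 0.009, 0.078]]
scene stand_rest 0.66 [310.7, 185.9] 1108
   med [ 0.517 -0.276  0.012] [[0.451, -0.328, 0.003], [0.582, -0.234, 0.06]]
top {'intrinsics': array([[381.22356002,   0.        , 279.90960449],
       [  0.        , 381.22356002, 207.68612808],
       [  0.        ,   0.        ,   1.        ]]), 'rvec': array([ 2.14502871, -2.156328  ,  0.19233579]), 'tvec': array([-0.04056703,  0.49984672,  0.8531915 ])}
top drum 0.94 [268.7, 215.5] 747
   med [ 0.479 -0.02   0.07 ] [[0.424, -0.05, 0.038], [0.538, 0.005, 0.081]]
top pulley 0.9 [182.0, 208.9] 660
   med [0.49  0.173 0.064] [[0.433, 0.152, 0.034], [0.551, 0.197, 0.08]]
top stand_rest 0.58 [375.1, 202.2] 2029
   med [ 0.518 -0.283  0.009] [[0.451, -0.329, 0.005], [0.581, -0.237, 0.064]]
```

```bash
python3 - <<'E'
import cv2,numpy as np
a=cv2.imread('pics/top0.png');b=cv2.imread('pics/scene0.png')
cv2.imwrite('pics/topz.png',cv2.resize(a[140:290,140:440],None,fx=2.66,fy=2.66,interpolation=cv2.INTER_CUBIC))
cv2.imwrite('pics/scz.png',cv2.resize(b[130:290,180:390],None,fx=3.7,fy=3.7,interpolation=cv2.INTER_CUBIC))
E
```

```text
(no output)
```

View pics/topz.png

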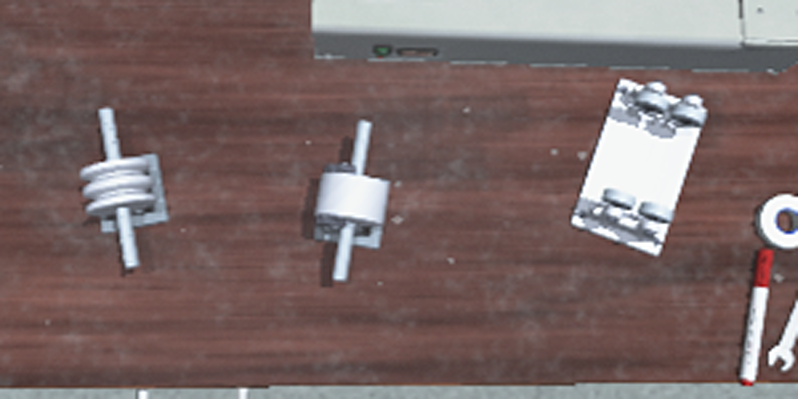

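View pics/scz.png

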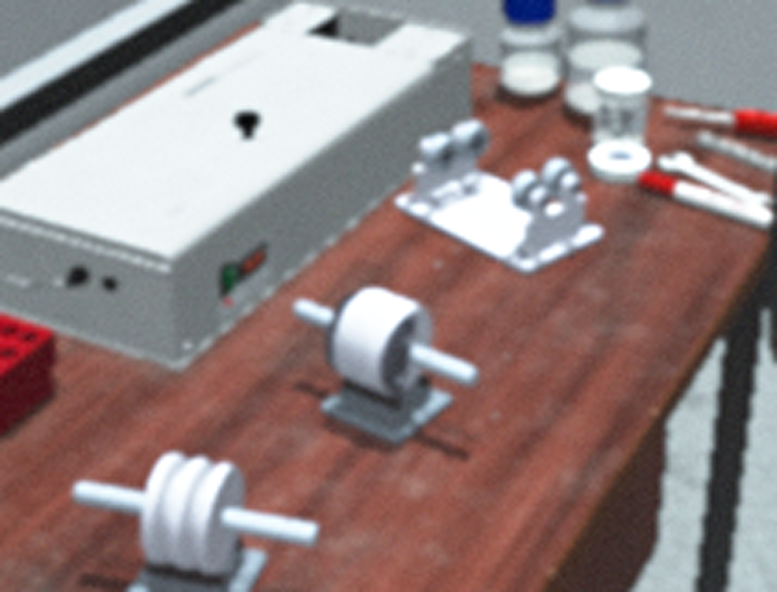

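View pics/scene0.png

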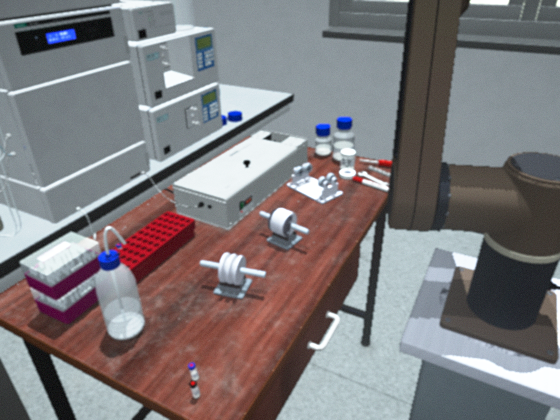

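View pics/top0.png

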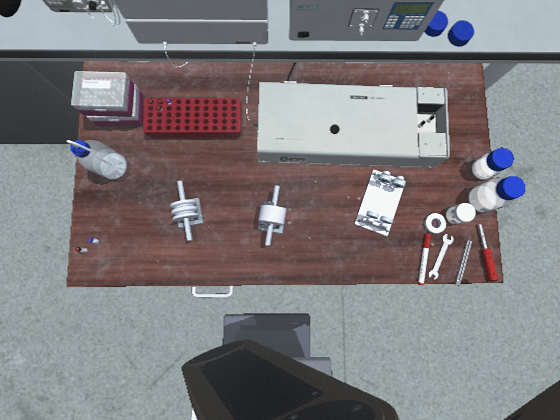

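```bash
cat >> h.py <<'E'
from scipy.optimize import least_squares
def fitdrum(W,x0=None,zfix=0.05):
    W=W[W[:,2]>zfix-0.02]
    def res(p):
        c=np.array([p[0],p[1],zfix]);a=np.array([np.cos(p[2]),np.sin(p[2]),0]);n=np.array([-a[1],a[0],0])
        q=W-c; s=q@a; r=np.hypot(q@n,q[:,2])
        ds=np.hypot(r-.006,np.maximum(0,np.abs(s)-.07))
        dd=np.hypot(r-.030,np.maximum(0,np.abs(s)-.018))
        de=np.hypot(np.abs(s)-.018,np.maximum(0,r-.03))
        return np.minimum(np.minimum(ds,dd),de)
    if x0 is None:
        c=np.median(W,0); x0=[c[0],c[1],0]
    best=None
    for a in (-.4,-.2,0,.2,.4):
        f=least_squares(res,[x0[0],x0[1],x0[2]+a],loss='soft_l1',f_scale=.002)
        if best is None or f.cost<best.cost: best=f
    return best.x,np.median(np.abs(res(best.x))),len(W)
E
python3 - <<'E'
from h import *
for c in ('top','scene'):
    z=np.load(c+'0.npz');d=z['d'];m=manip.camera_model(c)
    W,u,v=world(c,m,d)
    sel=W[(abs(W[:,0]-.48)<.09)&(abs(W[:,1]+.015)<.06)&(W[:,2]>.03)&(W[:,2]<.1)]
    print(c,'drum',fitdrum(sel))
    st=W[(abs(W[:,0]-.517)<.085)&(abs(W[:,1]+.28)<.07)&(W[:,2]>.003)&(W[:,2]<.1)]
    hi=st[st[:,2]>.045]; base=st[(st[:,2]<.012)]
    print('stand hi',len(hi),hi.mean(0),'base',base.mean(0),cv2.minAreaRect((st[:,:2]*1000).astype(np.float32)))
    print(np.round(hi*1000).astype(int).tolist()[::max(1,len(hi)//50)])
    bx=W[(W[:,0]>.55)&(W[:,0]<.75)&(abs(W[:,1]+.2)<.25)&(W[:,2]>.06)&(W[:,2]<.3)]
    print('box',np.percentile(bx,[1,50,99],axis=0))
E
```

```text
top drum (array([ 0.48085958, -0.02330557, -0.16020028]), np.float64(0.0008980112560534621), 742)
stand hi 440 [ 0.51819121 -0.28657097  0.05764071] base [ 0.51775995 -0.28342624  0.00782983] ((517.1509399414062, -279.74322509765625), (169.16354370117188, 138.04859924316406), 0.20351335406303406)
[[586, -293, 54], [582, -286, 53], [579, -286, 52], [576, -278, 57], [577, -298, 54], [571, -289, 65], [571, -277, 58], [569, -294, 64], [569, -273, 56], [567, -290, 62], [568, -322, 59], [565, -281, 61], [565, -300, 61], [565, -278, 53], [563, -295, 62], [566, -322, 49], [562, -288, 54], [562, -308, 56], [564, -330, 48], [560, -306, 54], [557, -321, 65], [556, -308, 62], [555, -326, 65], [554, -313, 60], [554, -333, 59], [551, -322, 62], [551, -320, 52], [548, -323, 52], [491, -247, 54], [486, -241, 56], [484, -257, 68], [483, -255, 66], [481, -245, 60], [480, -262, 65], [477, -254, 69], [477, -253, 55], [477, -274, 52], [475, -256, 50], [474, -276, 61], [473, -245, 48], [472, -273, 55], [471, -289, 64], [470, -249, 58], [469, -278, 62], [469, -297, 61], [468, -257, 55], [466, -286, 66], [4
[... 926 characters left out ...]
 [572, -275, 51], [561, -284, 49], [566, -274, 49], [568, -273, 46], [467, -287, 62], [470, -281, 61], [461, -295, 56], [467, -282, 58], [485, -252, 64], [473, -274, 57], [463, -288, 53], [481, -250, 63], [475, -271, 55], [466, -286, 50], [487, -244, 61], [476, -254, 59], [469, -272, 53], [455, -274, 55], [485, -247, 57], [474, -254, 56], [469, -279, 46], [455, -281, 49], [483, -241, 57], [471, -248, 57], [467, -274, 46], [450, -278, 48], [479, -245, 53], [464, -246, 56], [486, -241, 50], [472, -244, 52], [489, -242, 46], [476, -248, 47], [462, -249, 49], [466, -245, 47]]
box [[ 0.60523238 -0.42357479  0.06078885]
 [ 0.66168313 -0.14749413  0.09416946]
 [ 0.74806539  0.01118635  0.09863355]]
```

Emit:
{"api": "play_rows", "payload": {
  "steps": [
    {"x": 30,"y": -17,"z": 0,"wz": 0.75},
    {"x": 30,"y": -17,"z": 0,"wz": 0.75},
    {"x": 30,"y": -17,"z": 0,"wz": 0.75},
    {"x": 30,"y": -17,"z": 0,"wz": 0.75},
    {"x": 30,"y": -17,"z": 0,"wz": 0.75}
  ],
  "gripper": -1
}}

```text
validation failed for argument at $.st...
```

```bash
python3 - <<'E'
from h import *
s=manip.read_state(); print(s['time'],s['position'],np.round(s['orientation'],3).tolist(),s['joint_pos'])
m=manip.camera_model('wrist');R=cv2.Rodrigues(m['rvec'])[0];print(m, -R.T@np.ravel(m['tvec']),R[2])
E
```

```text
0.5 [ 0.30316529 -0.60305023  0.23126498] [[0.893, 0.449, -0.0], [0.449, -0.893, 0.0], [0.0, -0.0, -1.0]] [-7.19075549e+01  1.64072494e+01  9.03403148e+01 -5.07117343e-04
  7.32593084e+01 -8.59615722e+00]
{'intrinsics': array([[325.1922621 ,   0.        , 273.71382567],
       [  0.        , 325.1922621 , 210.72748564],
       [  0.        ,   0.        ,   1.        ]]), 'rvec': array([-2.45911068,  1.51617113,  0.2198242 ]), 'tvec': array([-0.67491364, -0.03826985,  0.37877944])} [ 0.36631317 -0.57138109  0.37387856] [-0.25345665 -0.12706346 -0.95896538]
```

Emit:
{"api": "play_rows", "payload": {
  "steps": [
    {"x": 4,"y": -2.3,"z": 0,"wx": 0,"wy": 0,"wz": 0.1},
    {"x": 8,"y": -4.6,"z": 0,"wx": 0,"wy": 0,"wz": 0.2},
    {"x": 12,"y": -6.9,"z": 0,"wx": 0,"wy": 0,"wz": 0.3},
    {"x": 16,"y": -9.2,"z": 0,"wx": 0,"wy": 0,"wz": 0.4},
    {"x": 20,"y": -11.5,"z": 0,"wx": 0,"wy": 0,"wz": 0.5}
  ],
  "gripper": -1
}}

```text
time: 1.0
position: [0.431, -0.4089, 0.2315]
orientation: [[0.999, -0.039, 0.0], [-0.039, -0.999, -0.0], [0.0, 0.0, -1.0]]
force: [1.3, -0.1, -0.4]
grip_width: 0.0854
```

Emit:
{"api": "play_rows", "payload": {
  "steps": [
    {"x": 2.5,"y": -4,"z": 0,"wx": 0,"wy": 0,"wz": 0.1},
    {"x": 5,"y": -8,"z": 0,"wx": 0,"wy": 0,"wz": 0.2},
    {"x": 8,"y": -13,"z": 0,"wx": 0,"wy": 0,"wz": 0.3},
    {"x": 8,"y": -13,"z": 0,"wx": 0,"wy": 0,"wz": 0.3}
  ]
}}

```text
time: 1.4
position: [0.518, -0.2779, 0.2319]
orientation: [[0.945, -0.328, 0.002], [-0.328, -0.945, 0.001], [0.001, -0.001, -1.0]]
force: [-1.1, -0.2, 0.5]
grip_width: 0.0855
```

```bash
python3 - <<'E'
from h import *
s=manip.read_state(); print(s['time'],s['position'],np.round(s['orientation'],3).tolist())
m=manip.camera_model('wrist')
p,d=manip.snapshot('wrist');save('w1.png',p);np.savez('w1.npz',p=p,d=d,rvec=m['rvec'],tvec=m['tvec'])
W,u,v=world('wrist',m,d)
st=W[(abs(W[:,0]-.517)<.085)&(abs(W[:,1]+.28)<.07)&(W[:,2]>.004)&(W[:,2]<.1)]
print(len(st)); base=st[abs(st[:,2]-.008)<.003]
print(np.median(base,0),cv2.minAreaRect((st[:,:2]*1000).astype(np.float32)))
for r in manip.trace('wrist','stand_rest'):
    print(r['score'],r['xy'],r['mask'].sum()); Q=world('wrist',m,d,r['mask'])[0]; print(cv2.minAreaRect((Q[:,:2]*1000).astype(np.float32)))
E
```

```text
1.4 [ 0.51804899 -0.27792176  0.23185038] [[0.945, -0.328, 0.002], [-0.328, -0.945, 0.001], [0.001, -0.001, -1.0]]
9158
[ 0.51762073 -0.28943774  0.00793926] ((516.8214111328125, -289.41094970703125), (84.87654876708984, 145.70013427734375), 69.10250091552734)
0.5 [16.0, 307.7] 837
((468.16290283203125, 220.19198608398438), (97.30948638916016, 154.8272247314453), 4.488384246826172)
```

View pics/w1.png

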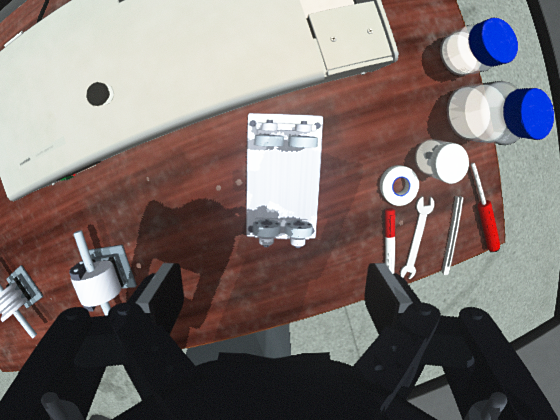

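```bash
cat >> h.py <<'E'
def fitstand(W,x0):
    W=W[(W[:,2]>.052)]
    def sd(p):
        c=np.array([p[0],p[1]]);a=np.array([np.cos(p[2]),np.sin(p[2])]);n=np.array([-a[1],a[0]])
        q=W[:,:2]-c; s=np.abs(q@a)-.046; l=np.abs(q@n)-.017; h=W[:,2]-.05
        r=np.hypot(l,h)-.015; w=np.abs(s)-.005
        out=np.hypot(np.maximum(r,0),np.maximum(w,0)); ins=np.minimum(np.maximum(r,w),0)
        return out+ins
    best=None
    for a in (-.1,0,.1):
        f=least_squares(sd,[x0[0],x0[1],x0[2]+a],loss='soft_l1',f_scale=.002)
        if best is None or f.cost<best.cost: best=f
    return best.x,np.median(np.abs(sd(best.x))),len(W)
E
cat > t.py <<'E'
from h import *
for c,f in (('top','top0.npz'),('scene','scene0.npz'),('wrist','w1.npz')):
    z=np.load(f);d=z['d']
    m=manip.camera_model(c)
    if c=='wrist': m['rvec']=z['rvec'];m['tvec']=z['tvec']
    W,u,v=world(c,m,d)
    st=W[(abs(W[:,0]-.517)<.085)&(abs(W[:,1]+.285)<.065)&(W[:,2]<.08)]
    print(c,fitstand(st,[.517,-.285,-.36]), 'ztop',np.percentile(st[:,2],[95,98,99.5]))
    # base plate top points rect
    b=st[abs(st[:,2]-.008)<.003]; print(cv2.minAreaRect((b[:,:2]*1000).astype(np.float32)))
    t=W[(abs(W[:,0]-.45)<.05)&(abs(W[:,1]+.18)<.03)]; print('table z',np.median(t[:,2]))
    sel=W[(abs(W[:,0]-.48)<.09)&(abs(W[:,1]+.015)<.06)&(W[:,2]>.03)&(W[:,2]<.1)]
    print('drum',fitdrum(sel))
E
python3 t.py
```

```text
top (array([ 0.51855496, -0.28778822, -0.36741838]), np.float64(0.0009512359162571287), 368) ztop [0.05963416 0.06350892 0.06553533]
((518.7202758789062, -287.5458984375), (84.36688232421875, 146.21847534179688), 68.9937515258789)
table z 1.0215787174106207e-05
drum (array([ 0.48085958, -0.02330557, -0.16020028]), np.float64(0.0008980112560534621), 742)
scene (array([ 0.5174705 , -0.28734839, -0.35150375]), np.float64(0.0012592217760379492), 172) ztop [0.05508415 0.06007294 0.06242344]
((518.480224609375, -282.32427978515625), (87.09364318847656, 147.03492736816406), 70.53327178955078)
table z -0.003651437563882746
drum (array([ 0.47897346, -0.02276492, -0.1452022 ]), np.float64(0.0015449687112409306), 723)
wrist (array([ 0.51685616, -0.28948243, -0.3678652 ]), np.float64(0.0007434567653339065), 1758) ztop [0.06070944 0.06359419 0.06471115]
((516.8035888671875, -289.4577331542969), (84.77642822265625, 145.70013427734375), 69.10250091552734)
table z 6.54338536699145e-05
drum (array([ 0.48066396, -0.02447711, -0.18095272]), np.float64(0.000678347631176985), 2187)
```

Emit:
{"api": "play_rows", "payload": {
  "steps": [
    {"x": -2,"y": -4,"z": 0,"wx": 0,"wy": 0,"wz": -0.03},
    {"x": -4,"y": -8,"z": 0,"wx": 0,"wy": 0,"wz": -0.06},
    {"x": -6,"y": -12,"z": 0,"wx": 0,"wy": 0,"wz": -0.09},
    {"x": -8,"y": -16,"z": 1,"wx": 0,"wy": 0,"wz": -0.12},
    {"x": -10,"y": -20,"z": 2,"wx": 0,"wy": 0,"wz": -0.16}
  ]
}}

```text
time: 2.0
position: [0.4876, -0.0595, 0.2119]
orientation: [[0.985, -0.174, 0.002], [-0.174, -0.985, -0.002], [0.002, 0.002, -1.0]]
force: [0.8, -0.5, 0.1]
grip_width: 0.085
```

Emit:
{"api": "play_rows", "payload": {
  "steps": [
    {"x": -1.5,"y": -2.8,"z": 1,"wx": 0,"wy": 0,"wz": 0},
    {"x": -1.5,"y": -2.8,"z": 2,"wx": 0,"wy": 0,"wz": 0},
    {"x": -1.5,"y": -2.8,"z": 2,"wx": 0,"wy": 0,"wz": 0}
  ]
}}

```text
time: 2.3
position: [0.4768, -0.0302, 0.1904]
orientation: [[0.985, -0.174, -0.0], [-0.174, -0.985, -0.002], [0.0, 0.002, -1.0]]
force: [0.6, -0.2, -0.2]
grip_width: 0.0855
```

```bash
cat > look.py <<'E'
from h import *
import sys
n=sys.argv[1]
s=manip.read_state(); print(s['time'],s['position'],np.round(s['orientation'],3).tolist(),s['force'],s['grip_width'])
m=manip.camera_model('wrist')
p,d=manip.snapshot('wrist');save(n+'.png',p);np.savez(n+'.npz',p=p,d=d,rvec=m['rvec'],tvec=m['tvec'])
W,u,v=world('wrist',m,d)
sel=W[(abs(W[:,0]-.48)<.09)&(abs(W[:,1]+.024)<.06)&(W[:,2]>.03)&(W[:,2]<.1)]
f=fitdrum(sel); print('drum',f)
x,y,yaw=f[0]
R=np.array(s['orientation']); dv=np.array([x,y,0])-np.array(s['position']); print('tool shift cm to axis (z to table)',dv@R*100,'wz',np.arctan2(R[1,0],R[0,0])-yaw)
E
python3 look.py w2
```

```text
2.3 [ 0.47679962 -0.03021148  0.19042961] [[0.985, -0.174, -0.0], [-0.174, -0.985, -0.002], [0.0, 0.002, -1.0]] [ 0.58131664 -0.18044017 -0.24530932] 0.08547319218219221
drum (array([ 0.48047314, -0.02460275, -0.16832352]), np.float64(0.0005273001058599472), 4983)
tool shift cm to axis (z to table) [ 0.26314114 -0.6578661  19.04158208] wz -0.00692986305138471
```

View pics/w2.png

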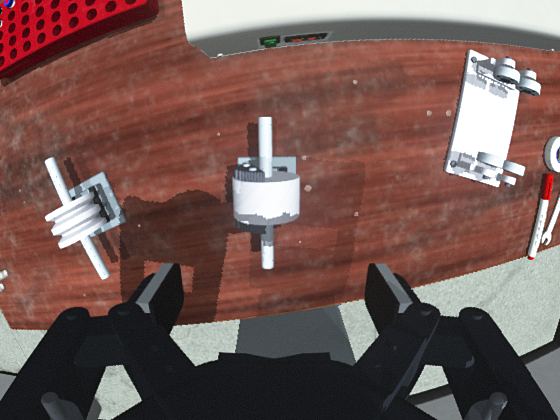

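Emit:
{"api": "play_rows", "payload": {
  "steps": [
    {"x": 0.3,"y": -0.65,"z": 2,"wx": 0,"wy": 0,"wz": 0},
    {"x": 0.3,"y": -0.65,"z": 5,"wx": 0,"wy": 0,"wz": 0},
    {"x": 0.3,"y": -0.65,"z": 7.5,"wx": 0,"wy": 0,"wz": 0},
    {"x": 0.3,"y": -0.65,"z": 8.5,"wx": 0,"wy": 0,"wz": 0},
    {"x": 0.3,"y": -0.65,"z": 8.5,"wx": 0,"wy": 0,"wz": 0}
  ]
}}

```text
time: 2.85
position: [0.4813, -0.0263, 0.1054]
orientation: [[0.984, -0.177, -0.002], [-0.177, -0.984, -0.002], [-0.001, 0.002, -1.0]]
force: [-0.7, 0.9, 0.2]
grip_width: 0.0853
```

```bash
python3 look.py w3
```

```text
2.85 [ 0.48133148 -0.02631745  0.10536108] [[0.984, -0.177, -0.002], [-0.177, -0.984, -0.002], [-0.001, 0.002, -1.0]] [-0.67725769  0.85213686  0.23189926] 0.08530447396471638
drum (array([ 0.4807605 , -0.02476731, -0.17530293]), np.float64(0.0005987164457823945), 9705)
tool shift cm to axis (z to table) [-0.07170553 -0.16560522 10.53585799] wz -0.0030500333417997905
```

View pics/w3.png

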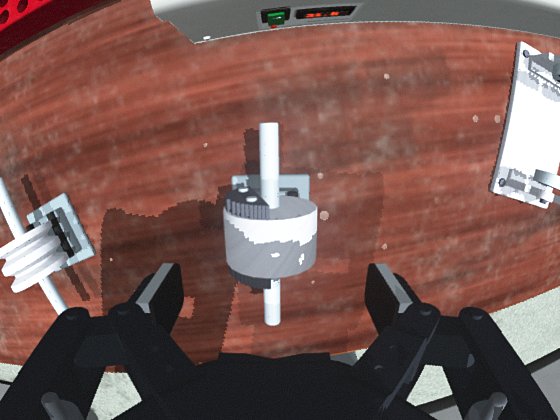

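Emit:
{"api": "play_rows", "payload": {
  "steps": [
    {"x": -0.1,"y": -0.15,"z": 2,"wx": 0,"wy": 0,"wz": 0},
    {"x": -0.1,"y": -0.15,"z": 4,"wx": 0,"wy": 0,"wz": 0},
    {"x": -0.1,"y": -0.15,"z": 6,"wx": 0,"wy": 0,"wz": 0},
    {"x": -0.1,"y": -0.15,"z": 7.5,"wx": 0,"wy": 0,"wz": 0},
    {"x": -0.1,"y": -0.15,"z": 8,"wx": 0,"wy": 0,"wz": 0}
  ]
}}

```text
time: 3.4
position: [0.4822, -0.0254, 0.027]
orientation: [[0.984, -0.177, 0.002], [-0.177, -0.984, -0.003], [0.002, 0.002, -1.0]]
force: [0.1, 0.2, 0.8]
grip_width: 0.0855
```

Emit:
{"api": "play_rows", "payload": {
  "steps": [
    {"x": 0,"y": 0,"z": 0,"wx": 0,"wy": 0,"wz": 0}
  ]
}}

```text
time: 3.5
position: [0.483, -0.0258, 0.0277]
orientation: [[0.984, -0.178, 0.002], [-0.178, -0.984, -0.003], [0.003, 0.003, -1.0]]
force: [-0.2, -0.2, 0.1]
grip_width: 0.0853
```

Emit:
{"api": "play_rows", "payload": {
  "steps": [
    {"x": -0.2,"y": -0.1,"z": 0.2,"wx": 0,"wy": 0,"wz": 0},
    {"x": -0.2,"y": -0.1,"z": 0.2,"wx": 0,"wy": 0,"wz": 0}
  ]
}}

```text
time: 3.7
position: [0.4821, -0.0247, 0.0269]
orientation: [[0.984, -0.178, 0.005], [-0.178, -0.984, -0.004], [0.005, 0.003, -1.0]]
force: [0.1, 0.2, 0.1]
grip_width: 0.0855
```

Emit:
{"api": "play_rows", "payload": {
  "steps": [
    {"x": 0,"y": 0,"z": 0,"wx": 0,"wy": 0,"wz": 0},
    {"x": 0,"y": 0,"z": 0,"wx": 0,"wy": 0,"wz": 0},
    {"x": 0,"y": 0,"z": 0,"wx": 0,"wy": 0,"wz": 0},
    {"x": 0,"y": 0,"z": 0,"wx": 0,"wy": 0,"wz": 0},
    {"x": 0,"y": 0,"z": 0,"wx": 0,"wy": 0,"wz": 0}
  ],
  "gripper": 1,
  "squeeze": 50
}}

```text
time: 4.2
position: [0.4829, -0.0245, 0.028]
orientation: [[0.984, -0.178, 0.006], [-0.178, -0.984, -0.003], [0.006, 0.002, -1.0]]
force: [-0.8, 2.5, 5.8]
grip_width: 0.0586
```

Emit:
{"api": "play_rows", "payload": {
  "steps": [
    {"x": 0,"y": 0,"z": -0.5,"wx": 0,"wy": 0,"wz": 0},
    {"x": 0,"y": 0,"z": -1.5,"wx": 0,"wy": 0,"wz": 0},
    {"x": 0,"y": 0,"z": -3,"wx": 0,"wy": 0,"wz": 0},
    {"x": 0,"y": 0,"z": -3,"wx": 0,"wy": 0,"wz": 0}
  ]
}}

```text
time: 4.6
position: [0.4836, -0.0247, 0.0594]
orientation: [[0.984, -0.178, 0.009], [-0.178, -0.984, -0.004], [0.01, 0.003, -1.0]]
force: [0.5, -1.2, -6.1]
grip_width: 0.0591
```

```bash
python3 - <<'E'
from h import *
s=manip.read_state(); print(s['time'],s['position'],np.round(s['orientation'],3).tolist(),s['force'],s['wrist_torque'],s['grip_width'])
m=manip.camera_model('wrist')
p,d=manip.snapshot('wrist');save('w4.png',p);np.savez('w4.npz',p=p,d=d,rvec=m['rvec'],tvec=m['tvec'])
p,d=manip.snapshot('scene');save('s4.png',cv2.resize(p[150:300,200:400],None,fx=4,fy=4))
E
```

```text
4.6 [ 0.48355861 -0.0247228   0.05940781] [[0.984, -0.178, 0.009], [-0.178, -0.984, -0.004], [0.01, 0.003, -1.0]] [ 0.48313522 -1.167687   -6.1248825 ] [ 0.01281441 -0.07554483  0.02972043] 0.05912812921681414
```

View pics/w4.png

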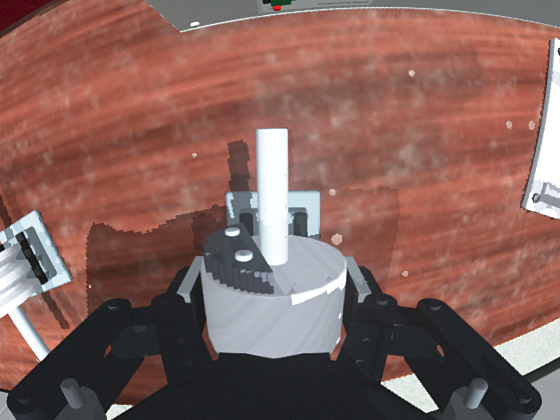

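View pics/s4.png

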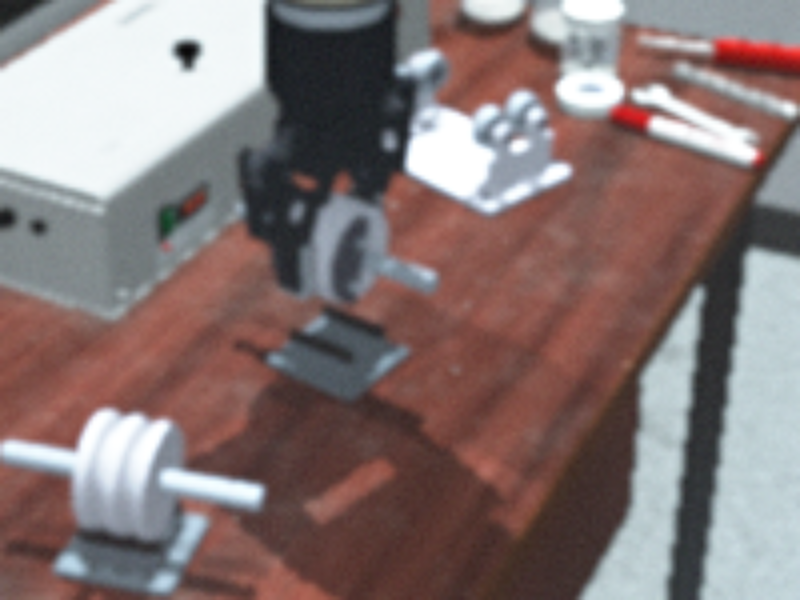

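Emit:
{"api": "play_rows", "payload": {
  "steps": [
    {"x": 0,"y": 0,"z": -1.5,"wx": 0,"wy": -0.01,"wz": 0},
    {"x": 0,"y": 0,"z": -4,"wx": 0,"wy": -0.01,"wz": 0},
    {"x": 0.5,"y": 1.5,"z": -6.5,"wx": 0,"wy": -0.01,"wz": 0.02},
    {"x": 1.5,"y": 4.5,"z": -8,"wx": 0,"wy": -0.01,"wz": 0.04},
    {"x": 2.7,"y": 8,"z": -8,"wx": 0,"wy": -0.01,"wz": 0.06}
  ]
}}

```text
time: 5.2
position: [0.4952, -0.1082, 0.1399]
orientation: [[0.972, -0.235, -0.001], [-0.235, -0.972, -0.003], [0.0, 0.003, -1.0]]
force: [1.3, -0.2, -7.2]
grip_width: 0.0585
```

Emit:
{"api": "play_rows", "payload": {
  "steps": [
    {"x": 1.3,"y": 3.5,"z": 0,"wx": 0,"wy": 0,"wz": 0.03},
    {"x": 2.6,"y": 7,"z": 0,"wx": 0,"wy": 0,"wz": 0.06},
    {"x": 3.9,"y": 10.5,"z": 0,"wx": 0,"wy": 0,"wz": 0.09},
    {"x": 4.9,"y": 13.5,"z": 0,"wx": 0,"wy": 0,"wz": 0.12},
    {"x": 5.4,"y": 15.5,"z": 0,"wx": 0,"wy": 0,"wz": 0.12}
  ]
}}

```text
time: 5.7
position: [0.5105, -0.2734, 0.1387]
orientation: [[0.936, -0.351, -0.003], [-0.351, -0.936, -0.002], [-0.002, 0.002, -1.0]]
force: [0.4, -0.2, -6.2]
grip_width: 0.0588
```

```bash
cat > st.py <<'E'
from h import *
s=manip.read_state(); P=np.array(s['position']);R=np.array(s['orientation'])
print(s['time'],P,np.round(R,4).tolist(),s['force'],s['grip_width'])
yaw=-.367; T=np.array([.5175,-.2885,0.040])+.002*np.array([np.cos(yaw),np.sin(yaw),0])
Rd=np.array([[np.cos(yaw),np.sin(yaw),0],[np.sin(yaw),-np.cos(yaw),0],[0,0,-1]])
print('shift cm',(R.T@(T-P)*100).round(2),'rot',cv2.Rodrigues(R.T@Rd)[0].ravel().round(4))
E
python3 st.py
```

```text
5.7 [ 0.51050083 -0.27335796  0.13866333] [[0.9363, -0.3512, -0.0025], [-0.3512, -0.9363, -0.0016], [-0.0018, 0.0024, -1.0]] [ 0.43250784 -0.19939649 -6.21580073] 0.05876898284824514
shift cm [1.4  1.15 9.87] rot [0.0024 0.0018 0.0081]
```

Align over the stand, then look at the drum relative to the rollers.

Emit:
{"api": "play_rows", "payload": {
  "steps": [
    {"x": 1.4,"y": 1.15,"z": 1,"wx": 0.002,"wy": 0.002,"wz": 0.008},
    {"x": 1.4,"y": 1.15,"z": 2,"wx": 0.002,"wy": 0.002,"wz": 0.008},
    {"x": 1.4,"y": 1.15,"z": 3,"wx": 0.002,"wy": 0.002,"wz": 0.008},
    {"x": 1.4,"y": 1.15,"z": 3,"wx": 0.002,"wy": 0.002,"wz": 0.008}
  ]
}}

```text
time: 6.1
position: [0.5175, -0.2867, 0.1053]
orientation: [[0.934, -0.358, -0.005], [-0.358, -0.934, 0.004], [-0.007, -0.002, -1.0]]
force: [-0.4, 0.4, -7.2]
grip_width: 0.0589
```

```bash
python3 st.py; python3 - <<'E'
from h import *
m=manip.camera_model('wrist')
p,d=manip.snapshot('wrist');save('w5.png',p);np.savez('w5.npz',p=p,d=d,rvec=m['rvec'],tvec=m['tvec'])
W,u,v=world('wrist',m,d)
a=np.array([np.cos(-.367),np.sin(-.367)]);n=np.array([-a[1],a[0]])
q=W[:,:2]-np.array([.5175,-.2885]); s=q@a;l=q@n
k=(W[:,2]>.085)&(W[:,2]<.13)&(abs(l)<.02)&(s>.02)&(s<.09)
print('shaft pts',k.sum(),'lat med',np.median(l[k]),'end s',np.percentile(s[k],[2,98]),'slope',np.polyfit(s[k],l[k],1),'z',np.polyfit(s[k],W[k,2],1))
k=(W[:,2]>.055)&(W[:,2]<.075)&(abs(l)<.04)&(abs(s)<.06)
print('rollers',k.sum(),np.median(l[k]),np.median(s[k]))
st=W[(abs(s)<.08)&(abs(l)<.05)&(W[:,2]<.075)]; print(fitstand(st,[.517,-.2885,-.367]))
p,d=manip.snapshot('scene');save('s5.png',cv2.resize(p[130:230,220:380],None,fx=5,fy=5))
p,d=manip.snapshot('top');save('t5.png',cv2.resize(p[150:260,320:440],None,fx=5,fy=5))
E
```

```text
6.1 [ 0.51750704 -0.28670564  0.10526672] [[0.9338, -0.3577, -0.0054], [-0.3577, -0.9338, 0.0042], [-0.0066, -0.002, -1.0]] [-0.43796242  0.37829055 -7.16613411] 0.05885800682164147
shift cm [0.31 0.18 6.52] rot [-0.002   0.0066  0.0012]
shaft pts 1314 lat med 0.006691634209002094 end s [0.02184971 0.08955562] slope [-0.06397432  0.00975081] z [-0.25357494  0.13341312]
rollers 1635 -0.010365687378988735 0.04711986373430196
(array([ 0.52223031, -0.29068708, -0.38112347]), np.float64(0.0021959943271283077), 2067)
```

View pics/w5.png

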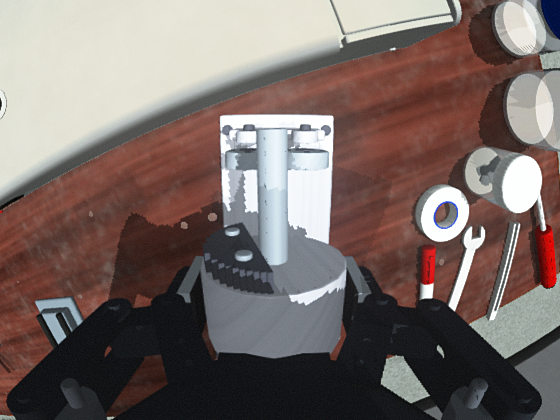

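View pics/s5.png

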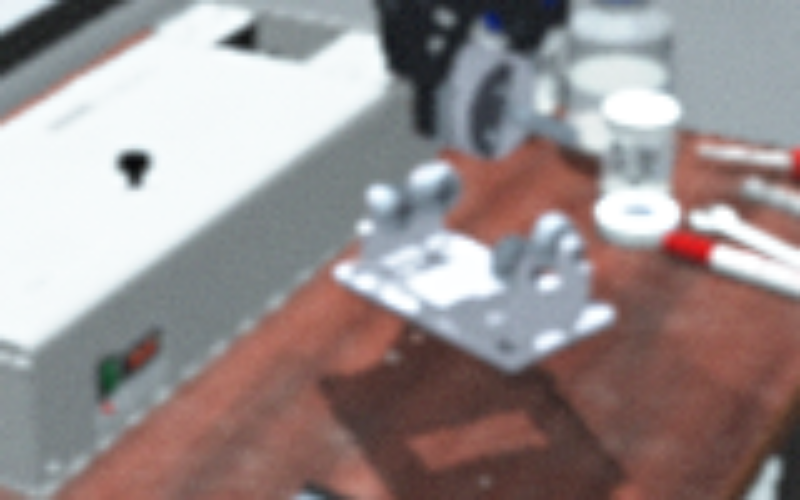

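```bash
python3 - <<'E'
from h import *
z=np.load('w5.npz');d=z['d'];m=manip.camera_model('wrist');m['rvec']=z['rvec'];m['tvec']=z['tvec']
mask=np.zeros(d.shape,bool);mask[125:270,255:294]=1; 
W,u,v=world('wrist',m,d,mask)
W=W[W[:,2]>.09]; 
def res(p):
    a=np.array([np.cos(p[2]),np.sin(p[2]),p[4]]);a/=np.linalg.norm(a);c=np.array([p[0],p[1],p[3]])
    q=W-c; return np.linalg.norm(q-np.outer(q@a,a),axis=1)-.006
f=least_squares(res,[.5175,-.2885,-.367,.127,0],loss='soft_l1',f_scale=.001)
print(len(W),f.x,np.median(abs(f.fun)))
a=np.array([np.cos(f.x[2]),np.sin(f.x[2]),f.x[4]]);
s=(W-f.x[[0,1,3]])@a;print('end s',np.percentile(s,[1,99,99.8]))
M=world('wrist',m,d)[0]
st=M[(abs(M[:,0]-.56)<.04)&(abs(M[:,1]+.305)<.04)&(M[:,2]<.075)]
print(fitstand(st,[.517,-.2885,-.367]))
E
```

```text
4669 [ 0.89917729 -0.42464571 -0.34309269  0.11964489 -0.01864384] 0.0003864207803308704
end s [-0.39117257 -0.33906716 -0.33874525]
(array([ 0.52171239, -0.29147641, -0.36933302]), np.float64(0.0021072988863925415), 2051)
```

Emit:
{"api": "play_rows", "payload": {
  "steps": [
    {"x": 0.5,"y": 0.1,"z": 1,"wx": -0.002,"wy": 0.012,"wz": 0.01},
    {"x": 0.5,"y": 0.1,"z": 2,"wx": -0.002,"wy": 0.012,"wz": 0.01},
    {"x": 0.5,"y": 0.1,"z": 3.5,"wx": -0.002,"wy": 0.012,"wz": 0.01},
    {"x": 0.5,"y": 0.1,"z": 4.5,"wx": -0.002,"wy": 0.012,"wz": 0.01},
    {"x": 0.5,"y": 0.1,"z": 5,"wx": -0.002,"wy": 0.012,"wz": 0.01}
  ]
}}

```text
time: 6.75
position: [0.5225, -0.29, 0.056]
orientation: [[0.93, -0.367, 0.007], [-0.367, -0.93, -0.004], [0.008, 0.001, -1.0]]
force: [0.7, 0.4, -7.3]
grip_width: 0.0584
```

Emit:
{"api": "play_rows", "payload": {
  "steps": [
    {"x": 0,"y": 0,"z": 0,"wx": 0,"wy": 0,"wz": 0}
  ]
}}

```text
time: 6.85
position: [0.522, -0.2896, 0.0547]
orientation: [[0.93, -0.367, 0.005], [-0.367, -0.93, -0.003], [0.006, 0.0, -1.0]]
force: [0.6, 0.0, -5.7]
grip_width: 0.0587
```

```bash
python3 st.py; python3 - <<'E'
from h import *
m=manip.camera_model('wrist')
p,d=manip.snapshot('wrist');save('w6.png',p);np.savez('w6.npz',p=p,d=d,rvec=m['rvec'],tvec=m['tvec'])
save('w6z.png',cv2.resize(p[100:280,190:360],None,fx=3.3,fy=3.3))
p,d=manip.snapshot('scene');save('s6.png',cv2.resize(p[130:230,240:380],None,fx=5.5,fy=5.5))
p,d=manip.snapshot('top');save('t6.png',cv2.resize(p[150:260,320:440],None,fx=5,fy=5))
E
```

```text
6.85 [ 0.52199582 -0.28960796  0.05470882] [[0.9302, -0.367, 0.0054], [-0.367, -0.9302, -0.0025], [0.006, 0.0003, -1.0]] [ 0.59632862  0.03967367 -5.70183034] 0.058744359282979094
shift cm [-0.27  0.06  1.47] rot [ 0.0004 -0.006  -0.0088]
```

View pics/w6z.png

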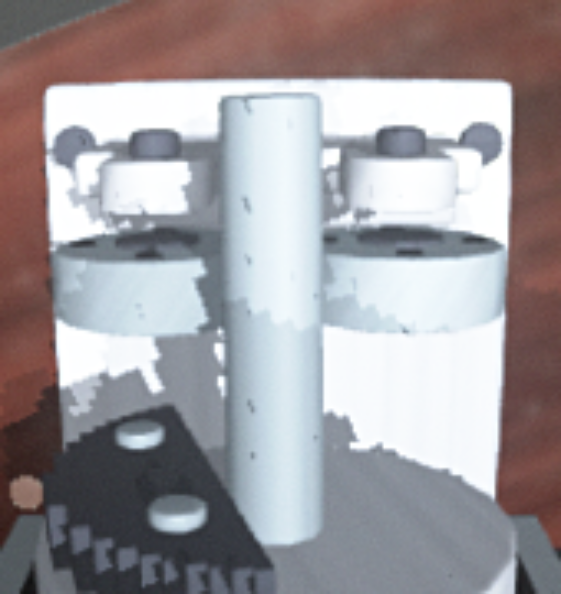

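View pics/s6.png

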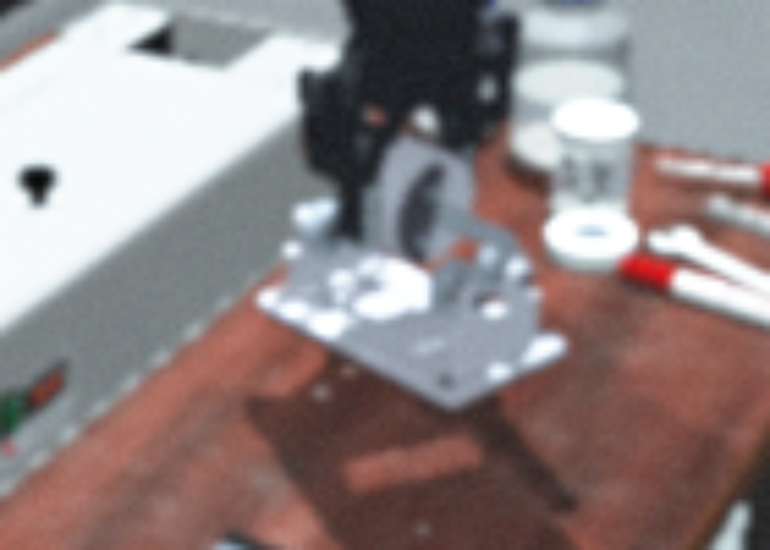

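View pics/t6.png

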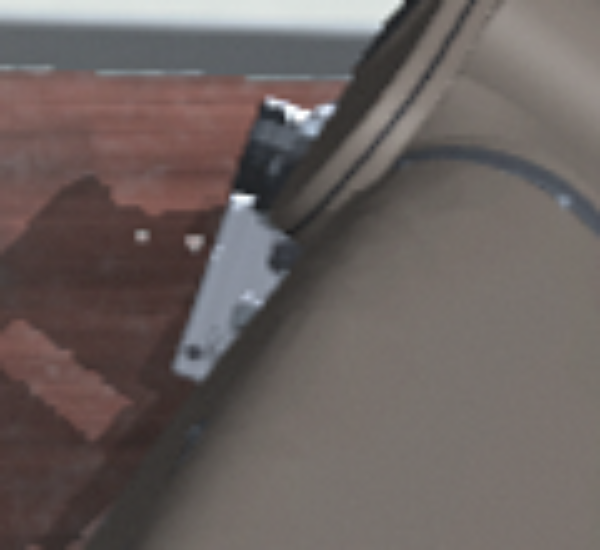

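Emit:
{"api": "play_rows", "payload": {
  "steps": [
    {"x": -0.1,"y": 0.1,"z": 0.4,"wx": 0,"wy": -0.003,"wz": 0},
    {"x": -0.1,"y": 0.1,"z": 0.8,"wx": 0,"wy": -0.003,"wz": 0},
    {"x": -0.1,"y": 0.1,"z": 1.1,"wx": 0,"wy": -0.003,"wz": 0},
    {"x": -0.1,"y": 0.1,"z": 1.1,"wx": 0,"wy": -0.003,"wz": 0}
  ]
}}

```text
time: 7.4
position: [0.521, -0.2904, 0.0444]
orientation: [[0.93, -0.367, 0.003], [-0.367, -0.93, -0.002], [0.004, 0.001, -1.0]]
force: [-0.9, -0.5, -5.9]
grip_width: 0.0586
```

Emit:
{"api": "play_rows", "payload": {
  "steps": [
    {"x": 0,"y": 0,"z": 0.2,"wx": 0,"wy": 0,"wz": 0},
    {"x": 0,"y": 0,"z": 0.3,"wx": 0,"wy": 0,"wz": 0}
  ]
}}

```text
time: 7.6
position: [0.5209, -0.2903, 0.0412]
orientation: [[0.93, -0.367, 0.003], [-0.367, -0.93, -0.002], [0.004, 0.001, -1.0]]
force: [0.4, -0.5, -6.3]
grip_width: 0.0586
```

```bash
python3 st.py
```

```text
7.6 [ 0.52091255 -0.29029867  0.04117885] [[0.9302, -0.367, 0.0031], [-0.367, -0.9302, -0.0018], [0.0035, 0.0005, -1.0]] [ 0.42706815 -0.49127158 -6.30942657] 0.05857449024847518
shift cm [-0.18 -0.04  0.12] rot [ 0.0005 -0.0035 -0.0088]
```

Emit:
{"api": "play_rows", "payload": {
  "steps": [
    {"x": 0,"y": 0,"z": 0.1,"wx": 0,"wy": 0,"wz": 0},
    {"x": 0,"y": 0,"z": 0.15,"wx": 0,"wy": 0,"wz": 0}
  ]
}}

```text
time: 7.8
position: [0.5211, -0.2901, 0.04]
orientation: [[0.93, -0.368, 0.003], [-0.368, -0.93, -0.001], [0.003, -0.0, -1.0]]
force: [-1.2, 2.1, -2.5]
grip_width: 0.059
```

Emit:
{"api": "play_rows", "payload": {
  "steps": [
    {"x": 0,"y": 0,"z": 0.1,"wx": 0,"wy": 0,"wz": 0},
    {"x": 0,"y": 0,"z": 0.1,"wx": 0,"wy": 0,"wz": 0}
  ]
}}

```text
time: 8.0
position: [0.5211, -0.29, 0.0398]
orientation: [[0.93, -0.368, 0.003], [-0.368, -0.93, -0.001], [0.003, -0.0, -1.0]]
force: [-2.6, 3.1, -0.7]
grip_width: 0.0585
```

```bash
python3 st.py; python3 - <<'E'
from h import *
s=manip.read_state();print(np.array(s['orientation']).T@s['force'],s['wrist_torque'])
p,d=manip.snapshot('wrist');save('w7z.png',cv2.resize(p[100:280,190:360],None,fx=3.3,fy=3.3))
p,d=manip.snapshot('scene');save('s7.png',cv2.resize(p[130:230,240:380],None,fx=5.5,fy=5.5))
E
```

```text
8.0 [ 0.52112422 -0.29004294  0.03976887] [[0.9299, -0.3679, 0.0029], [-0.3679, -0.9299, -0.0007], [0.003, -0.0004, -1.0]] [-2.59363622  3.11823957 -0.7031684 ] 0.0585176944324551
shift cm [-0.19 -0.01 -0.02] rot [-0.0004 -0.003  -0.0097]
[-3.560969   -1.94514598  0.69333942] [ 0.36790252  0.44111837 -0.21540082]
```

View pics/w7z.png

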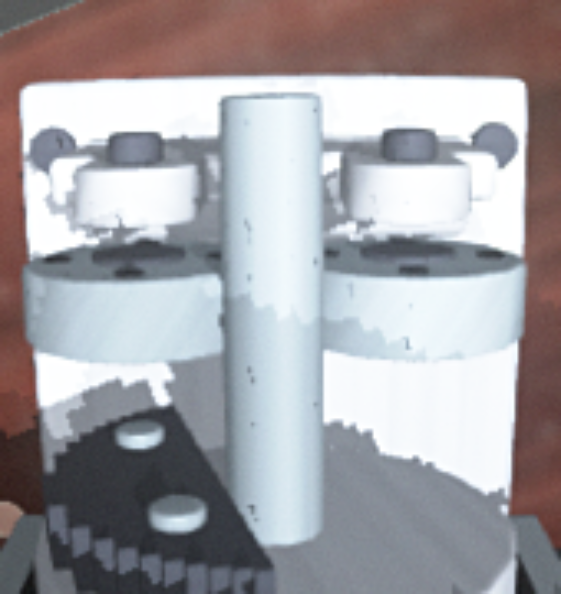

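View pics/s7.png

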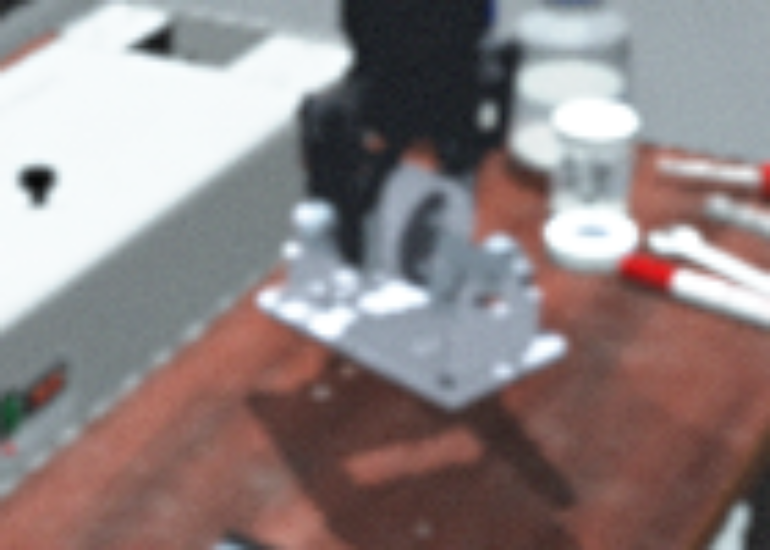

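Emit:
{"api": "play_rows", "payload": {
  "steps": [
    {"x": 0,"y": 0,"z": 0.05,"wx": 0,"wy": 0,"wz": 0},
    {"x": 0,"y": 0,"z": 0.05,"wx": 0,"wy": 0,"wz": 0}
  ],
  "squeeze": 20
}}

```text
time: 8.3
position: [0.5211, -0.29, 0.0397]
orientation: [[0.93, -0.368, 0.003], [-0.368, -0.93, -0.001], [0.003, -0.0, -1.0]]
force: [-2.8, 3.2, 1.5]
grip_width: 0.0588
```

Emit:
{"api": "play_rows", "payload": {
  "steps": [
    {"x": 0,"y": 0,"z": 0,"wx": 0,"wy": 0,"wz": 0},
    {"x": 0,"y": 0,"z": 0,"wx": 0,"wy": 0,"wz": 0},
    {"x": 0,"y": 0,"z": 0,"wx": 0,"wy": 0,"wz": 0},
    {"x": 0,"y": 0,"z": 0,"wx": 0,"wy": 0,"wz": 0},
    {"x": 0,"y": 0,"z": 0,"wx": 0,"wy": 0,"wz": 0}
  ],
  "gripper": -1
}}

```text
time: 8.8
position: [0.5214, -0.2903, 0.0399]
orientation: [[0.93, -0.368, 0.004], [-0.368, -0.93, -0.001], [0.004, -0.0, -1.0]]
force: [-0.5, 0.5, 0.1]
grip_width: 0.0851
```

```bash
python3 st.py; python3 - <<'E'
from h import *
p,d=manip.snapshot('wrist');save('w8.png',p)
E
```

```text
8.8 [ 0.52141269 -0.29029923  0.03988723] [[0.9299, -0.3679, 0.0036], [-0.3679, -0.9299, -0.0013], [0.0038, -0.0001, -1.0]] [-0.54218105  0.52314166  0.08238963] 0.0850809158390021
shift cm [-0.23 -0.03 -0.01] rot [-0.0001 -0.0038 -0.0097]
```

View pics/w8.png

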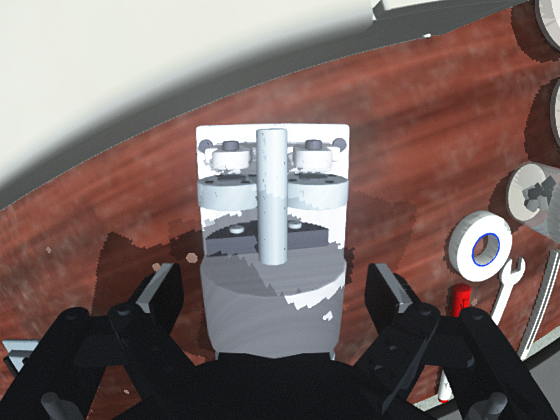

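The drum is released and the weight (screws at (237,229) and (293,226)) is already near the bottom. Next I go straight up, clear of it.

Emit:
{"api": "play_rows", "payload": {
  "steps": [
    {"x": 0,"y": 0,"z": -1,"wx": 0,"wy": 0,"wz": 0},
    {"x": 0,"y": 0,"z": -3,"wx": 0,"wy": 0,"wz": 0},
    {"x": 0,"y": 0,"z": -6,"wx": 0,"wy": 0,"wz": 0},
    {"x": 0,"y": 0,"z": -10,"wx": 0,"wy": 0,"wz": 0},
    {"x": 0,"y": 0,"z": -14,"wx": 0,"wy": 0,"wz": 0}
  ]
}}

```text
time: 9.35
position: [0.5205, -0.2898, 0.1815]
orientation: [[0.93, -0.368, 0.003], [-0.368, -0.93, -0.001], [0.003, -0.0, -1.0]]
force: [0.5, -0.2, 0.2]
grip_width: 0.0853
```

Emit:
{"api": "play_rows", "payload": {
  "steps": [
    {"x": -2,"y": 0,"z": -2,"wx": 0,"wy": 0,"wz": 0},
    {"x": -4,"y": 0,"z": -2,"wx": 0,"wy": 0,"wz": 0},
    {"x": -4,"y": 0,"z": -2,"wx": 0,"wy": 0,"wz": 0},
    {"x": -4,"y": 0,"z": -2,"wx": 0,"wy": 0,"wz": 0},
    {"x": -4,"y": 0,"z": -2,"wx": 0,"wy": 0,"wz": 0}
  ]
}}

```text
time: 9.85
position: [0.4836, -0.2752, 0.2009]
orientation: [[0.93, -0.368, 0.003], [-0.368, -0.93, -0.001], [0.003, -0.001, -1.0]]
force: [-0.6, -0.3, -0.7]
grip_width: 0.0849
```

Emit:
{"api": "play_rows", "payload": {
  "steps": [
    {"x": 0,"y": 0,"z": 0,"wx": 0,"wy": 0,"wz": 0},
    {"x": 0,"y": 0,"z": 0,"wx": 0,"wy": 0,"wz": 0},
    {"x": 0,"y": 0,"z": 0,"wx": 0,"wy": 0,"wz": 0},
    {"x": 0,"y": 0,"z": 0,"wx": 0,"wy": 0,"wz": 0},
    {"x": 0,"y": 0,"z": 0,"wx": 0,"wy": 0,"wz": 0}
  ]
}}

```text
time: 10.35
position: [0.4836, -0.2752, 0.2008]
orientation: [[0.93, -0.368, 0.003], [-0.368, -0.93, -0.0], [0.003, -0.001, -1.0]]
force: [-0.5, -0.5, 0.6]
grip_width: 0.0852
```

Emit:
{"api": "play_rows", "payload": {
  "steps": [
    {"x": 0,"y": 0,"z": 0,"wx": 0,"wy": 0,"wz": 0},
    {"x": 0,"y": 0,"z": 0,"wx": 0,"wy": 0,"wz": 0},
    {"x": 0,"y": 0,"z": 0,"wx": 0,"wy": 0,"wz": 0},
    {"x": 0,"y": 0,"z": 0,"wx": 0,"wy": 0,"wz": 0},
    {"x": 0,"y": 0,"z": 0,"wx": 0,"wy": 0,"wz": 0}
  ]
}}

```text
time: 10.85
position: [0.4836, -0.2752, 0.2009]
orientation: [[0.93, -0.368, 0.003], [-0.368, -0.93, -0.001], [0.003, -0.001, -1.0]]
force: [-0.9, -0.6, 0.2]
grip_width: 0.0853
```

```bash
cat > chk.py <<'E'
from h import *
import sys
n=sys.argv[1]
s=manip.read_state();print(s['time'],s['position'],s['grip_width'],np.round(s['force'],1))
m=manip.camera_model('wrist')
p,d=manip.snapshot('wrist');save(n+'w.png',p);np.savez(n+'.npz',p=p,d=d,rvec=m['rvec'],tvec=m['tvec'])
W=world('wrist',m,d)[0]
a=np.array([np.cos(-.367),np.sin(-.367)]);q=W[:,:2]-[.5175,-.2885];ss=q@a;l=q@[-a[1],a[0]]
D=W[(abs(ss)<.09)&(abs(l)<.045)&(W[:,2]>.04)&(W[:,2]<.11)]
D=D[(abs((D[:,:2]-[.5175,-.2885])@a)<.035)|(abs((D[:,:2]-[.5175,-.2885])@[-a[1],a[0]])<.006)]
for z in (.060,.062,.064): print(z,fitdrum(D,[.5175,-.2885,-.367],zfix=z))
p2,d=manip.snapshot('scene');save(n+'s.png',cv2.resize(p2[130:230,240:380],None,fx=5.5,fy=5.5))
E
python3 chk.py c1
```

```text
10.85 [ 0.48363663 -0.27520079  0.20089409] 0.08530710635416328 [-0.9 -0.6  0.2]
0.06 (array([ 0.52022124, -0.2907399 , -0.36764425]), np.float64(0.001110966794889045), 5131)
0.062 (array([ 0.520257  , -0.29078477, -0.36737469]), np.float64(0.0007051010710804988), 5130)
0.064 (array([ 0.52049949, -0.29092144, -0.36617595]), np.float64(0.0021277005040677022), 5130)
```

View pics/c1w.png

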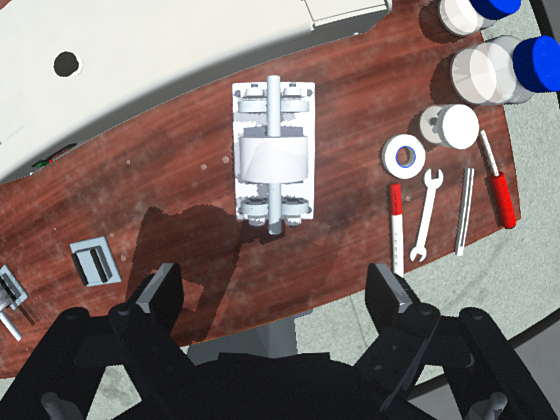

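View pics/c1s.png

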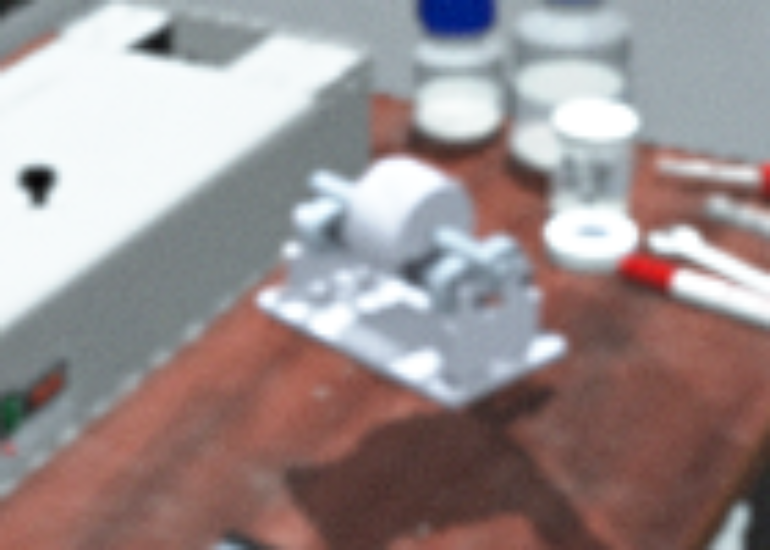

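```bash
cat > rel.py <<'E'
from h import *
import sys
a=np.array([np.cos(-.367),np.sin(-.367)]);n=np.array([-a[1],a[0]])
def go(c,m,d):
    W=world(c,m,d)[0]
    q=W[:,:2]-[.5175,-.2885];ss=q@a;l=q@n
    R=W[(abs(abs(ss)-.046)<.012)&(abs(l)>.009)&(abs(l)<.036)&(W[:,2]<.075)]
    f=fitstand(R,[.5175,-.2885,-.367])
    D=W[(abs(ss)<.09)&(abs(l)<.045)&(W[:,2]>.04)&(W[:,2]<.11)]
    r=D[:,:2]-[.5175,-.2885]
    D=D[(abs(r@a)<.032)|(abs(r@n)<.006)]
    g=fitdrum(D,[.5175,-.2885,-.367],zfix=.062)
    dd=g[0][:2]-f[0][:2]; print(c,'stand',f,'drum',g,'rel along/across mm',dd@a*1000,dd@n*1000)
    B=W[(abs(ss)<.085)&(abs(l)<.055)&(abs(W[:,2]-.008)<.003)]
    br=cv2.minAreaRect((B[:,:2]*1000).astype(np.float32));print(' base',br,'drum-base',(g[0][:2]*1000-br[0])@a)
z=np.load('c1.npz');m=manip.camera_model('wrist');m['rvec']=z['rvec'];m['tvec']=z['tvec'];go('wrist',m,z['d'])
for c in ('top','scene'):
    p,d=manip.snapshot(c); save('r_'+c+'.png',p); go(c,manip.camera_model(c),d)
E
python3 rel.py
```

```text
wrist stand (array([ 0.51686934, -0.28957582, -0.3682956 ]), np.float64(0.0005851377888172124), 1467) drum (array([ 0.52025646, -0.29078615, -0.36738876]), np.float64(0.000706130584286892), 5124) rel along/across mm 3.5958511097531844 0.0856273845464608
 base ((523.619140625, -288.0191650390625), (92.42337036132812, 157.9832763671875), 69.5142593383789) drum-base -2.1459138819873487
top stand (array([ 0.51726456, -0.28730279, -0.35579876]), np.float64(0.0012246580149234921), 108) drum (array([ 0.51897197, -0.28836343, -0.35867255]), np.float64(0.001135731750743242), 321) rel along/across mm 1.9742853899503976 -0.377366134458852
 base ((526.04736328125, -285.8024597167969), (86.89807891845703, 160.08447265625), 73.23638916015625) drum-base -5.685307608531664
scene stand (array([ 0.5178504 , -0.2880778 , -0.34627816]), np.float64(0.0009676525854936898), 90) drum (array([ 0.51935956, -0.28848134, -0.33479252]), np.float64(0.0017185794000727714), 437) rel along/across mm 1.553462020300454 0.16485457017692387
 base ((525.7048950195312, -281.9379577636719), (79.96178436279297, 162.19293212890625), 72.98396301269531) drum-base -3.574910071431417
```

Emit:
{"api": "play_rows", "payload": {
  "steps": [
    {"x": 0,"y": 0,"z": 0,"wx": 0,"wy": 0,"wz": 0},
    {"x": 0,"y": 0,"z": 0,"wx": 0,"wy": 0,"wz": 0},
    {"x": 0,"y": 0,"z": 0,"wx": 0,"wy": 0,"wz": 0},
    {"x": 0,"y": 0,"z": 0,"wx": 0,"wy": 0,"wz": 0},
    {"x": 0,"y": 0,"z": 0,"wx": 0,"wy": 0,"wz": 0}
  ]
}}

```text
time: 11.55
position: [0.4836, -0.2752, 0.2008]
orientation: [[0.93, -0.368, 0.003], [-0.368, -0.93, -0.0], [0.003, -0.001, -1.0]]
force: [0.3, 0.0, -0.5]
grip_width: 0.0856
```

Emit:
{"api": "play_rows", "payload": {
  "steps": [
    {"x": 2,"y": 0,"z": 0,"wx": 0,"wy": 0,"wz": 0},
    {"x": 5,"y": 0,"z": 1,"wx": 0,"wy": 0,"wz": 0},
    {"x": 8,"y": 0,"z": 2.5,"wx": 0,"wy": 0,"wz": 0},
    {"x": 9,"y": 0,"z": 4,"wx": 0,"wy": 0,"wz": 0},
    {"x": 9,"y": 0,"z": 4,"wx": 0,"wy": 0,"wz": 0}
  ]
}}

```text
time: 12.05
position: [0.5671, -0.3078, 0.158]
orientation: [[0.93, -0.368, -0.001], [-0.367, -0.93, 0.003], [-0.002, -0.002, -1.0]]
force: [-0.8, 0.2, -0.8]
grip_width: 0.085
```

```bash
python3 chk.py c2|head -1;python3 -c "
import cv2
a=cv2.imread('pics/c2w.png');cv2.imwrite('pics/c2z.png',cv2.resize(a[120:420,160:400],None,fx=2,fy=2))"
```

```text
12.05 [ 0.56706062 -0.30777702  0.15801708] 0.08499082792204171 [-0.8  0.2 -0.8]
```

View pics/c2z.png

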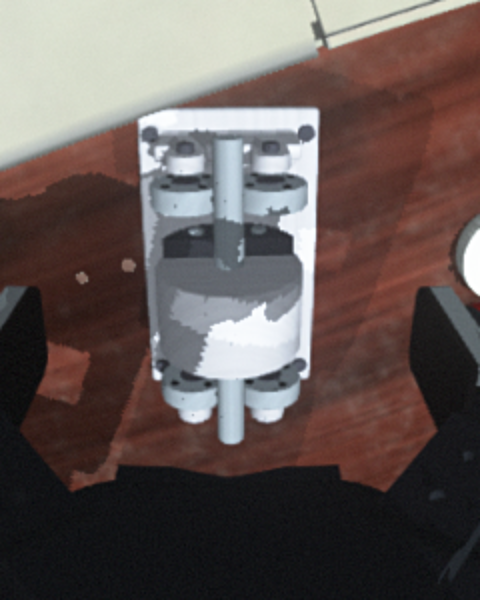

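Emit:
{"api": "play_rows", "payload": {
  "steps": [
    {"x": 0,"y": 0,"z": 0,"wx": 0,"wy": 0,"wz": 0},
    {"x": 0,"y": 0,"z": 0,"wx": 0,"wy": 0,"wz": 0},
    {"x": 0,"y": 0,"z": 0,"wx": 0,"wy": 0,"wz": 0},
    {"x": 0,"y": 0,"z": 0,"wx": 0,"wy": 0,"wz": 0},
    {"x": 0,"y": 0,"z": 0,"wx": 0,"wy": 0,"wz": 0}
  ]
}}

```text
time: 12.65
position: [0.5669, -0.308, 0.161]
orientation: [[0.93, -0.368, 0.002], [-0.368, -0.93, 0.0], [0.002, -0.001, -1.0]]
force: [1.3, 0.6, -0.6]
grip_width: 0.0857
```

Emit:
{"api": "play_rows", "payload": {
  "steps": [
    {"x": 0,"y": 0,"z": 0,"wx": 0,"wy": 0,"wz": 0},
    {"x": 0,"y": 0,"z": 0,"wx": 0,"wy": 0,"wz": 0},
    {"x": 0,"y": 0,"z": 0,"wx": 0,"wy": 0,"wz": 0},
    {"x": 0,"y": 0,"z": 0,"wx": 0,"wy": 0,"wz": 0},
    {"x": 0,"y": 0,"z": 0,"wx": 0,"wy": 0,"wz": 0}
  ]
}}

```text
time: 13.15
position: [0.567, -0.308, 0.161]
orientation: [[0.93, -0.368, 0.002], [-0.368, -0.93, 0.0], [0.002, -0.001, -1.0]]
force: [-0.0, -0.2, 0.1]
grip_width: 0.0854
```

Emit:
{"api": "play_rows", "payload": {
  "steps": [
    {"x": 0,"y": 0,"z": 0,"wx": 0,"wy": 0,"wz": 0},
    {"x": 0,"y": 0,"z": 0,"wx": 0,"wy": 0,"wz": 0},
    {"x": 0,"y": 0,"z": 0,"wx": 0,"wy": 0,"wz": 0},
    {"x": 0,"y": 0,"z": 0,"wx": 0,"wy": 0,"wz": 0},
    {"x": 0,"y": 0,"z": 0,"wx": 0,"wy": 0,"wz": 0}
  ]
}}

```text
time: 13.65
position: [0.5669, -0.308, 0.1609]
orientation: [[0.93, -0.368, 0.002], [-0.368, -0.93, 0.0], [0.001, -0.001, -1.0]]
force: [0.7, 0.5, -1.1]
grip_width: 0.0854
```

Emit:
{"api": "play_rows", "payload": {
  "steps": [
    {"x": 0,"y": 0,"z": 0,"wx": 0,"wy": 0,"wz": 0},
    {"x": 0,"y": 0,"z": 0,"wx": 0,"wy": 0,"wz": 0},
    {"x": 0,"y": 0,"z": 0,"wx": 0,"wy": 0,"wz": 0},
    {"x": 0,"y": 0,"z": 0,"wx": 0,"wy": 0,"wz": 0},
    {"x": 0,"y": 0,"z": 0,"wx": 0,"wy": 0,"wz": 0}
  ]
}}

```text
time: 14.15
position: [0.5669, -0.308, 0.161]
orientation: [[0.93, -0.368, 0.002], [-0.368, -0.93, 0.0], [0.002, -0.001, -1.0]]
force: [0.5, -0.7, 0.4]
grip_width: 0.0856
```

```bash
python3 - <<'E'
from h import *
ims=[]
for i in range(10):
    p,d=manip.snapshot('wrist'); ims.append(p)
print(manip.read_state()['time'])
p0=np.load('c2.npz')['p']
z=lambda p: cv2.resize(p[215:330,220:330],None,fx=3.5,fy=3.5)
save('c3.png',np.hstack([z(ims[0]),z(ims[-1])]))
for q in (p0,ims[0],ims[4]): print(np.abs(q[220:330,225:325].astype(int)-ims[-1][220:330,225:325]).mean())
E
```

```text
14.65
10.852454545454545
1.9174242424242425
1.9376666666666666
```

View pics/c3.png

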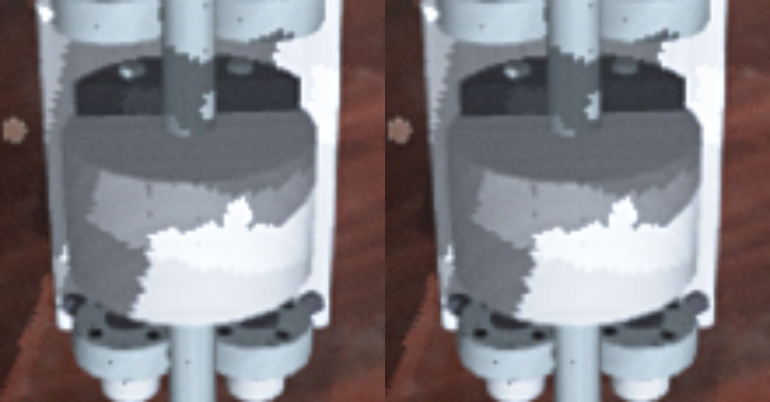

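```bash
python3 - <<'E'
from h import *
print(manip.finish_job()); print(manip.read_state()['time'])
E
```

```text
the job is handed in; nothing more can be done
None
the job is handed in; nothing more can be done
```

I took the drum from its rest, lowered its shaft onto the four rollers of the balancing stand, let go and backed the arm off. It turned by itself and came to rest with its dark weights down. I handed the job in at about 14.7 s, with no verdict reported.

- **Position:** the drum's axis fits at 62 mm height. Measured along the shaft, the drum sits off-centre by 3.6 mm (wrist camera), 2.0 mm (top) or 1.6 mm (scene), out of about 15 mm free on each side. I left that as it was. Across the shaft the offset is under 0.5 mm.
- **At rest:** wrist pictures 0.5 s apart showed only image noise. The weight's straight edge looked level to within a degree or two, judged by eye.
- **Touching:** the gripper was open and about 70 mm above the drum, with no contact force. I left the pulley alone, and nothing was dropped or knocked.
- **Checks that disagreed:**
  - In the wrist picture over the stand, the network's only "stand_rest" report lay far from it, so I located the stand from the roller depth data, where the cameras agreed to about 2 mm.
  - A base-plate check on the last pictures put the drum 2 to 6 mm off the other way. I gave it little weight because the drum partly hides the plate and the fitted plate came out too large.

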